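# Press a clog heel into the corner of the boring machine

### The job

The horizontal boring machine is set for one side: one of the two flip stops on its back fence is swung down over the table, the other is parked up and back. Take the one wooden heel block standing by itself on the bench (not the finished heels in the tray), set it flat on the machine's table just as it stands (rounded back up) with its bare wooden face against the back fence, and press it into the corner so that it bears firmly on the fence and on the side of the lowered stop at once, as for boring the dowel holes. Finish while the gripper is still holding it pressed there; do not let go, and leave the other things on the bench where they are.

Things in the scene. Friction and masses are not known exactly. Their poses are not given: they have to be found in the camera images.
- heel: Loose wooden heel block, about 110 g, standing on the bench, arch-shaped: 60 mm wide (y), 64 high (z; straight sides to 34, above a half round), 50 thick (x). Its two arch faces are flat and parallel; -x is a 6 mm grey rubber layer, +x bare wood, facing away from the robot within 35 degrees. Origin: centre of the underside. It starts in one of three places, shared with tin and cup.
- heel_seat (a point): Middle of the lower edge of the heel's bare wooden face, 25 mm from the heel's origin along its +x.
- borer: Horizontal boring machine, fixed, turned up to 13 degrees. Origin: on the bench under the fence's front face, mid length; x away from the robot, square to the fence, y left along it. Its flat steel table lies 60 mm above the bench, reaching 115 mm from the fence towards the robot and 115 mm to each side. From 50 mm behind the fence face: gear head, motor, lever, up to 157 mm above the bench.
- back_fence: The steel back fence on the machine's table: 184 mm long (y), 14 mm thick, 24 mm high, fixed. Origin: on its front face, middle of its length, at the height of the table top. Axes as the machine's: x points square into the fence away from the robot, z up.
- stop_working: The flip stop swung down to work, rigid, 70 mm left or right of the fence's middle. Origin: mid thickness, in the plane of the fence's front face, at table height; axes as the fence's. Its arm is an upright aluminium plate 12 mm thick (y), reaching 52 mm from the fence towards the robot, 26 mm high (pivot over the fence 49 mm). The heel goes on its inner face, 6 mm from the origin.
- stop_parked: The other flip stop, parked: the same part at the other end of the fence, its arm swung up and back over the fence, up to about 100 mm above the table. Same origin and axes.
- glue_tin: Closed round tin, 72 mm across, 85 mm high, standing. Origin: centre of its underside. Leave it alone.
- dowel_cup: Open steel cup of wooden dowels, 70 mm across, 55 mm high (dowels somewhat higher). Origin: centre of its underside. Leave it alone.
- clog_left: Black clog, 265 mm long, 95 mm wide, 80 mm high. Origin: centre of its underside. Leave it alone.
- clog_right: The other black clog, same sizes and origin. Leave it alone.
- last: Wooden shoe last, 260 mm long, 90 mm high. Origin: centre of its underside. Leave it alone.
- hammer: Hammer lying on the bench. Leave it alone.
- soles: Small pile of black rubber soles, 262 mm long, 18 mm high. Origin: centre of its underside. Leave it alone.
Mind the look-alikes: they are no part of the job. What is shaped like the heel but pink is not meant.

How it is judged:
At the end, for the whole second after the job is handed in: Through the last second the heel is flat on the machine's table (3 mm, 0.05 rad), wooden face square to the back fence (0.05 rad) and within 3 mm of it, between the stops, pressing over 1 N on the fence and over 1 N on the lowered stop, still, with the fingers bearing on it (contact force between heel and back_fence above 1 N and contact force between heel and stop_working above 1 N and contact force between the fingers and heel above 1 N and x of heel_seat in the frame of back_fence above -0.003 m and y of heel in the frame of back_fence between -0.05 and 0.05 m and angle between the x axis of heel and the x axis of back_fence, either way round below 0.05 rad and angle between heel's own z axis and vertical below 0.05 rad and z of heel in the frame of back_fence below 0.003 m and linear speed of heel below 0.02 m/s); the arm keeps its last pose, push and grip.
It fails at once if another thing on the bench is pushed more than 25 mm out of its place (distance of any of glue_tin, dowel_cup, clog_left, clog_right, last, hammer, soles from where it was at the start of the episode above 0.025 m).
It also fails if it takes over 64 s, if anything falls off the work surface, if the arm or the gripper's body presses on something with over 40 N, if the wrist force passes 120 N, or if a joint passes its speed limit or range.

### The arm

A 6-joint arm with a two-finger parallel gripper is mounted at the origin on the work surface. World frame = base frame: x ahead of the robot, y to its left, z up, the work surface at z = 0. Lengths are in m, angles in rad, forces in N, time in s.
With the tool pointing down it reaches from about 0.225 to 0.725 m from the base axis. Payload 3.1 kg.
Tool frame: the origin (TCP) lies at the very end of the fingers, on their centre line; the grasp point (between the pads) lies 19 mm behind it; z points along the fingers, x is the direction in which the jaws open and shut, and the axes are right-handed (so a half turn about z gives the same grasp; the last joint's range is limited). The gripper opens to 85 mm and grips with 20 to 120 N. Pads are 22 mm wide; open, the fingers measure 114 mm over their backs; the gripper's body (76 mm by 85 mm) begins 54 mm behind the grasp point. The pads swing forward as they close: fully open they stand 13 mm farther back than shut.
Start: joints at [-1.391, 0.048, 0.099, 1.622, 0, 1.443], TCP at [0.159, -0.5, 0.231] pointing down, gripper open.
Joint ranges: [-2.91, 2.91], [-0.99, 1.94], [-1.21, 1.42], [-2.12, 2.29], [-1.49, 1.47], [-3.14, 3.14]. Speed limits (rad/s): [2.79, 2.79, 3.14, 3.14, 3.14, 3.14].

### API

Orientations are given as a rotation vector (axis times angle).
In Python, from bench import r, effector, kin, sensors, grab_frame, job_done, models gives the robot as it stands. Calls block until the motion is done:
- r.reach(position, orientation): joint-space move of the TCP to a pose.
- r.move_linear(position, orientation=None, vel=0.15, stop_force=None): straight line of the TCP; orientation=None keeps the orientation; vel is the mean speed in m/s. With stop_force (N) it stops when the force on the tool has changed by that much, and returns True; else False.
- r.move_joints(angles): joint-space move.
- effector.grip(opening): opening from 0.0 (shut) to 1.0 (fully open); the grip force is fixed at half the most; returns when the fingers have stopped.
- r.hold(seconds).
- kin.inverse_kinematics(position, orientation): joint angles nearest the present ones, or None.
- sensors.get_state(): the state.
- grab_frame(name): name is "side" or "top"; returns a dict with "frame" (400x640x3 uint8, red, green, blue), "fx", "fy", "cx", "cy" (pixels), "R" (3x3) and "t" (3): a world point X has camera coordinates R X + t. Camera axes: x right, y down, z forward; pixel columns grow to the right and rows downward; lengths in m; the calibration is good to about 2 mm. A picture is of the moment at which its call begins. There is no depth.
A pose or a line that the arm cannot do raises r.Unreachable and nothing moves.
- job_done(): hands the job in, once; it reports no verdict.
Trained networks look in a picture, given as the dict that the camera call returned (one of the last four; its "shot" number tells which), for a name from the list of things; names that differ only in an ending like _2 or _b are one class to them, and where a whole thing is asked for, a point or a joint stands for the part that bears it (a point fixed in the world has none). Each returns a list of dicts, best first, with "conf" (0 to 1); they miss things now and then, are a little off and sometimes report something else, mostly with a low value. They report only what shows in the picture. A call takes as long as a camera call. They do not tell look-alikes from the thing itself.
- models.spot_in(picture, query): "point" ([x, y, z] in m, in world coordinates, good to about 4 mm: the middle of the surface that is visible of it).
- models.spot_point(picture, query): "point" ([x, y, z] in m, in world coordinates, good to about 4 mm: a listed point, or the origin of a listed thing).
The state is a dict: "time": time; "qpos": joint angles; "dq": joint speeds; "effort": joint torques, N m; "position": TCP position; "tool_rot": TCP orientation; "wrist_force": force on the tool from outside, world axes, zero at the start; "wrist_torque": the same for the moment, N m; "width": opening from 0.0 (shut) to 1.0 (fully open).
Only numpy, scipy, OpenCV 4.12 (cv2) and the standard library are available. Lean on these libraries where they do the work, as an engineer would, in place of code of your own. Each camera call takes 0.05 s, during which the arm holds its last target. There are 200 camera calls.

## Working session

There is one attempt and no reset: what is moved stays moved. The work goes in short steps, each a Python script; the robot and the scene stay as the last script left them, time stands still between calls to the robot, and variables do not carry over. Pictures are saved under pics/ and viewed, about 8 in all and at most 12, crops included, and the job is handed in when it is done.

```bash
mkdir -p pics; ls
python3 - <<'E'
from bench import *
import cv2,numpy as np
for n in("side","top"):
    p=grab_frame(n); cv2.imwrite(f"pics/{n}0.png",p["frame"][:,:,::-1])
    print(n,p["fx"],p["cx"],p["cy"],np.round(p["R"],3).tolist(),np.round(p["t"],3).tolist())
    for q in["heel","heel_seat","borer","back_fence","stop_working","stop_parked","glue_tin","dowel_cup"]:
        print(q,[(np.round(d["point"],3).tolist(),round(d["conf"],2)) for d in models.spot_point(p,q)[:4]], 'IN',[(np.round(d["point"],3).tolist(),round(d["conf"],2)) for d in models.spot_in(p,q)[:4]] if q in("heel","back_fence","stop_working") else '')
print(sensors.get_state()["time"])
E
```

```text
pics
side 458.78164347594543 322.2391627125438 202.64694187684506 [[-0.957, -0.291, 0.001], [-0.22, 0.722, -0.656], [0.19, -0.628, -0.755]] [0.474, 0.141, 1.3]
heel [([0.547, 0.182, 0.002], 0.95), ([0.435, 0.174, -0.001], 0.8), ([0.322, 0.27, -0.002], 0.8), ([0.332, 0.118, -0.001], 0.64)] IN [([0.43, 0.19, 0.048], 0.93), ([0.535, 0.19, 0.051], 0.82), ([0.327, 0.134, 0.05], 0.61), ([0.317, 0.282, 0.051], 0.58)]
heel_seat [([0.342, 0.138, 0.0], 0.77), ([0.34, 0.287, -0.0], 0.74), ([0.557, 0.202, -0.002], 0.66), ([0.462, 0.165, 0.004], 0.62)] IN 
borer [([0.6, -0.079, -0.002], 0.77)] IN 
back_fence [([0.597, -0.078, 0.058], 0.77), ([0.401, 0.535, -0.001], 0.53)] IN [([0.6, -0.058, 0.086], 0.77), ([0.574, -0.495, 0.058], 0.4)]
stop_working [([0.595, -0.147, 0.057], 0.63)] IN [([0.58, -0.141, 0.088], 0.81)]
stop_parked [([0.599, -0.01, 0.059], 0.74), ([0.661, 0.457, -0.002], 0.51), ([0.598, -0.078, -0.004], 0.29)] IN 
glue_tin [([0.606, 0.311, -0.002], 0.68)] IN 
dowel_cup [([0.432, 0.347, 0.001], 0.68)] IN 
top 426.2065278723798 318.96796987443537 206.72596648756561 [[-0.017, -1.0, -0.001], [-0.995, 0.017, -0.1], [0.1, -0.0, -0.995]] [-0.005, 0.474, 1.431]
heel [([0.325, 0.267, -0.001], 0.84), ([0.542, 0.186, 0.0], 0.59), ([0.433, 0.17, -0.002], 0.53), ([0.331, 0.12, -0.001], 0.52)] IN [([0.539, 0.181, 0.06], 0.83), ([0.428, 0.166, 0.06], 0.69), ([0.332, 0.12, 0.059], 0.58), ([0.33, 0.264, 0.056], 0.51)]
heel_seat [([0.345, 0.138, -0.0], 0.84), ([0.346, 0.286, -0.001], 0.81), ([0.554, 0.206, 0.001], 0.58), ([0.458, 0.17, 0.001], 0.56)] IN 
borer [([0.597, -0.077, 0.001], 0.83)] IN 
back_fence [([0.597, -0.077, 0.057], 0.56)] IN []
stop_working [([0.595, -0.148, 0.062], 0.64)] IN [([0.589, -0.148, 0.102], 0.51)]
stop_parked [([0.594, -0.15, 0.062], 0.56), ([0.597, -0.01, 0.058], 0.46)] IN 
glue_tin [([0.606, 0.309, 0.002], 0.94)] IN 
dowel_cup [([0.434, 0.35, -0.004], 0.97), ([0.395, 0.533, 0.002], 0.36)] IN 
1.2
```

Run:
```python
import cv2
a=cv2.imread("pics/top0.png")
cv2.imwrite("pics/topc.png",cv2.resize(a[60:330,150:450],None,fx=2,fy=2,interpolation=3))
```

```text
(no output)
```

View pics/side0.png

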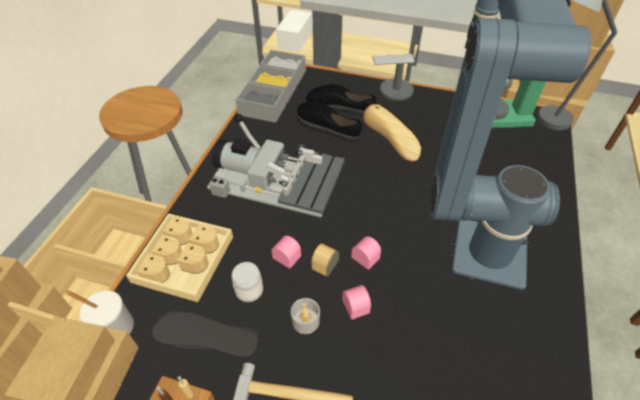

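View pics/topc.png

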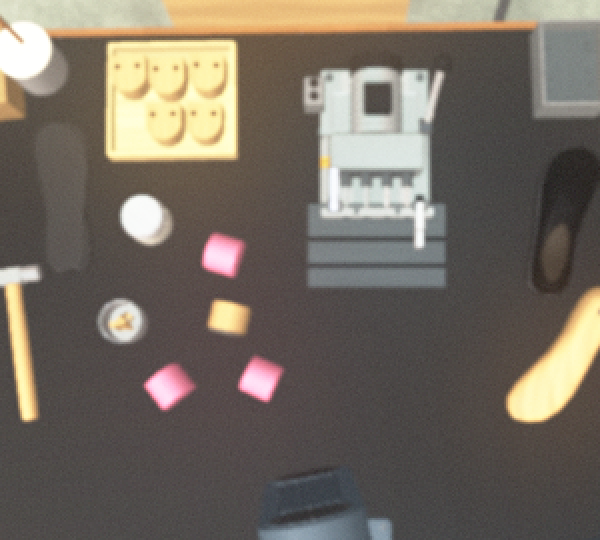

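Wooden heel at about (229,317) in the crop, at ~(0.434, 0.172). The pink look-alikes are around it, and the lowered stop is the right one at (420,222). Next I refine the two yaws.

```bash
cat > h.py <<'E'
from bench import *
import numpy as np,cv2
from scipy.spatial.transform import Rotation as Ro
from scipy.optimize import minimize,least_squares
def proj(p,X):
    c=np.asarray(X)@np.array(p["R"]).T+p["t"]; return np.c_[p["fx"]*c[:,0]/c[:,2]+p["cx"],p["fy"]*c[:,1]/c[:,2]+p["cy"]]
def place(X,x,y,a): return np.asarray(X)@Ro.from_euler("z",a).as_matrix().T+[x,y,0]
def down(a): # tool x along heading a, z down
    c,s=np.cos(a),np.sin(a); return Ro.from_matrix(np.array([[c,s,0],[s,-c,0],[0,0,-1]])).as_rotvec()
E
python3 - <<'E'
from h import *
ps=[grab_frame("side"),grab_frame("top")]
# heel wood hull
th=np.linspace(0,np.pi,15); prof=[(-.03,0),(.03,0)]+[(.03*np.cos(t),.034+.03*np.sin(t)) for t in th]
H=np.array([(x,y,z) for x in(-.019,.025) for y,z in prof])
masks=[]
for p in ps:
    hsv=cv2.cvtColor(p["frame"],cv2.COLOR_RGB2HSV).astype(int)
    m=((hsv[...,0]>8)&(hsv[...,0]<30)&(hsv[...,1]>70)&(hsv[...,2]>60)).astype(np.uint8)
    c=proj(p,[[.434,.172,.03]])[0]; b=np.zeros_like(m); cv2.circle(b,tuple(int(v) for v in c),26,1,-1); masks.append(m*b)
def iou(v,use):
    s=0
    for i in use:
        q=np.zeros((400,640),np.uint8); pts=cv2.convexHull(proj(ps[i],place(H,*v)).astype(np.float32))
        cv2.fillPoly(q,[np.round(pts*16).astype(np.int32)],1,shift=4)
        s-= (q&masks[i]).sum()/max((q|masks[i]).sum(),1)
    return s/len(use)
for use in([0,1],[0],[1]):
    best=min((minimize(iou,[.434,.172,a],args=(use,),method="Nelder-Mead",options=dict(initial_simplex=[[.434,.172,a],[.44,.172,a],[.434,.178,a],[.434,.172,a+.15]])) for a in(-.5,-.3,-.15,0,.2)),key=lambda r:r.fun)
    print("heel",use,np.round(best.x,4),best.fun)
# table edges, top camera
p=ps[1]; g=cv2.GaussianBlur(cv2.cvtColor(p["frame"],cv2.COLOR_RGB2GRAY),(0,0),.7).astype(np.float32)
def res(v,out=False):pass
v=np.array([.597,-.078,-.02])
t=np.linspace(-.1,.1,41)
E1=[((-.115+0*t),t,(-1,0)),(np.linspace(-.105,-.02,18),np.full(18,.115),(0,1)),(np.linspace(-.105,-.02,18),np.full(18,-.115),(0,-1))]
off=np.arange(-.015,.0151,.0005)
for it in range(3):
    L=[];Rr=[]
    for k,(ex,ey,n) in enumerate(E1):
        d=[]
        for x,y in zip(ex,ey):
            uv=proj(p,place([(x+n[0]*o,y+n[1]*o,.06) for o in off],*v)).astype(np.float32)
            pr=cv2.remap(g,uv[:,:1],uv[:,1:],cv2.INTER_LINEAR)[:,0]
            w=np.clip(-np.gradient(pr),0,None)**2; i=w.argmax(); s=slice(max(i-4,0),i+5); d.append((w[s]*off[s]).sum()/w[s].sum())
        d=np.array(d); med=np.median(d); ok=abs(d-med)<.004
        A=np.polyfit((ey if k==0 else ex)[ok],d[ok],1); print(k,np.round(A,4),d[ok].std().round(4)); 
        if k==0: slope=A
        else: L.append(A[1]+A[0]*-.06)
    # front edge moves -x by d: slope d(-x)/dy => yaw += slope
    v=v+[0,(L[0]-L[1])/2,slope[0]]; print("mach",np.round(v,4),"front off",slope[1].round(4))
E
```

```text
heel [0, 1] [ 0.4374  0.173  -0.1785] -0.8594626641216958
heel [0] [ 0.4397  0.1734 -0.0723] -0.8636363636363636
heel [1] [ 0.4364  0.1752 -0.247 ] -0.9283582089552239
0 [0.0058 0.0002] 0.0015
1 [ 0.0204 -0.0003] 0.0012
2 [0.0034 0.0011] 0.0011
mach [ 0.597  -0.0792 -0.0142] front off 0.0002
0 [-0.003   0.0002] 0.0015
1 [0.005  0.0001] 0.0011
2 [0.0158 0.0003] 0.0011
mach [ 0.597  -0.079  -0.0171] front off 0.0002
0 [0.0009 0.0001] 0.0015
1 [0.0096 0.0001] 0.001
2 [0.013  0.0005] 0.0013
mach [ 0.597  -0.0791 -0.0162] front off 0.0001
```

Run:
```python
from h import *
a=-.18; xy=[.436,.1735]
o=min((down(a),down(a+np.pi)),key=lambda o:abs(kin.inverse_kinematics(xy+[.2],o)[5]) )
np.save("flip.npy",0 if np.allclose(o,down(a)) else 1)
r.reach(xy+[.2],o); effector.grip(.9)
r.move_linear(xy+[.1],o,vel=.2)
print("stop",r.move_linear(xy+[.029],o,vel=.06,stop_force=6))
for n in("side","top"): 
    p=grab_frame(n); c=proj(p,[[.436,.174,.05]])[0].astype(int); cv2.imwrite(f"pics/{n}1.png",cv2.resize(p["frame"][c[1]-60:c[1]+60,c[0]-65:c[0]+65,::-1],None,fx=3,fy=3))
cv2.imwrite("pics/c1.png",np.hstack([cv2.imread("pics/side1.png"),cv2.imread("pics/top1.png")]))
s=sensors.get_state(); print(s["time"],np.round(s["position"],4),np.round(s["qpos"],2),np.round(s["wrist_force"],1),s["width"])
```

```text
stop False
6.225 [0.4365 0.1736 0.0296] [ 0.24 -0.04 -0.4   1.22  0.   -1.16] [-0.2 -0.4 -0.1] 0.902227092155753
```

View pics/c1.png

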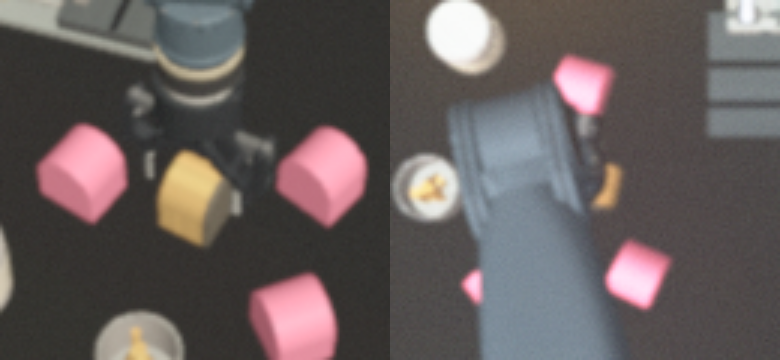

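The side view shows the two pads at (150,165) and (237,203), one each side of the wooden heel's arch faces and clear of the pink blocks. Now I grip and lift, then go above the corner.

Run:
```python
from h import *
f=np.load("flip.npy")*np.pi
effector.grip(0.); s=sensors.get_state(); print("w",s["width"],np.round(s["wrist_force"],1))
P=list(s["position"]); r.move_linear([P[0],P[1],.22],vel=.15)
M=(.597,-.079,-.0165); o=down(M[2]+f)
tgt=place([[-.025-.010,-.034+.012,.0]],*M)[0]; print(tgt)
r.reach([tgt[0],tgt[1],.22],o)
s=sensors.get_state(); print(s["time"],s["width"],np.round(s["wrist_force"],1),np.round(s["qpos"],2))
for n in("side","top"):
    p=grab_frame(n); c=proj(p,[[.57,-.09,.12]])[0].astype(int); cv2.imwrite(f"pics/{n}2.png",cv2.resize(p["frame"][c[1]-60:c[1]+60,c[0]-65:c[0]+65,::-1],None,fx=3,fy=3))
    print([(np.round(d["point"],3),d["conf"]) for d in models.spot_point(p,"heel")[:5]])
cv2.imwrite("pics/c2.png",np.hstack([cv2.imread("pics/side2.png"),cv2.imread("pics/top2.png")]))
```

```text
w 0.5751901622839891 [0.2 0.1 2.1]
[ 0.56164178 -0.10041953  0.        ]
9.1583 0.5811871532899866 [ 0.   0.3 -1.3] [-0.29  0.17  0.2   1.61  0.   -1.85]
[(array([ 0.546,  0.184, -0.001]), 0.97), (array([0.322, 0.27 , 0.   ]), 0.91), (array([ 0.564, -0.1  ,  0.19 ]), 0.8), (array([ 0.332,  0.116, -0.   ]), 0.74)]
[(array([0.332, 0.119, 0.002]), 0.84), (array([ 0.544,  0.18 , -0.001]), 0.8), (array([0.326, 0.268, 0.002]), 0.58)]
```

View pics/c2.png

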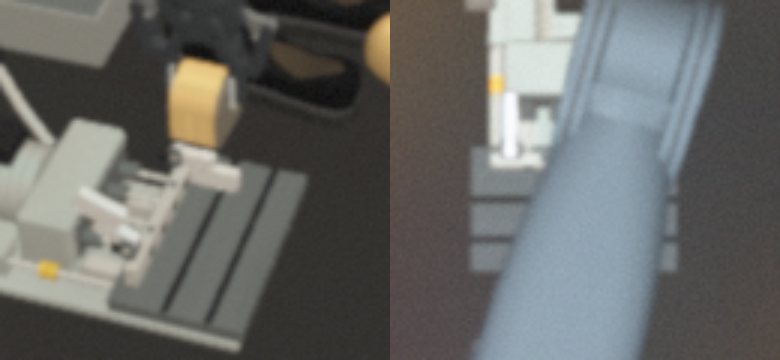

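Run:
```python
from h import *
def S(l):
    s=sensors.get_state(); print(l,round(s["time"],2),np.round(s["position"],4),np.round(s["wrist_force"],1),np.round(s["wrist_torque"],2),np.round(Ro.from_rotvec(s["tool_rot"]).as_matrix()[:2,0],3)); return np.array(s["position"])
a=-.0165; ex=np.array([np.cos(a),np.sin(a),0]); ey=np.array([-np.sin(a),np.cos(a),0])
P=S("start")
r.move_linear([P[0],P[1],.105],vel=.12,stop_force=8); P=S("near")
print(r.move_linear([P[0],P[1],.083],vel=.015,stop_force=5)); P=S("down")
print(r.move_linear(P+ex*.022,vel=.015,stop_force=6)); P=S("fence")
print(r.move_linear(P-ey*.03,vel=.015,stop_force=6)); P=S("stop")
r.hold(.5); S("hold")
```

```text
start 9.36 [ 0.5616 -0.099   0.2203] [-0.3  0.9 -1.5] [0.01 0.05 0.02] [-1.     0.014]
near 10.47 [ 0.5624 -0.0992  0.1061] [-0.6  0.6 -0.2] [0.02 0.04 0.04] [-1.     0.017]
True
down 11.45 [ 0.5621 -0.0991  0.0897] [0.9 0.7 3.7] [-0.   -0.12  0.01] [-1.     0.017]
True
fence 11.9 [ 0.5622 -0.0991  0.0897] [-0.  -0.2  3.3] [0.06 0.01 0.01] [-1.     0.017]
True
stop 12.97 [ 0.562  -0.1116  0.0898] [-0.6  0.3  2.2] [ 0.02 -0.13  0.05] [-1.     0.016]
hold 13.47 [ 0.5619 -0.1112  0.0898] [ 1.  -0.5  1.5] [-0.25 -0.14  0.04] [-1.     0.015]
```

```bash
cat >> h.py <<'E'
def S(l):
    s=sensors.get_state(); print(l,round(s["time"],2),np.round(s["position"],4),np.round(s["wrist_force"],1),np.round(s["wrist_torque"],2),np.round(Ro.from_rotvec(s["tool_rot"]).as_matrix()[:2,0],3)); return np.array(s["position"])
a=-.0165; ex=np.array([np.cos(a),np.sin(a),0]); ey=np.array([-np.sin(a),np.cos(a),0])
E
python3 - <<'E'
from h import *
P=S("s")
for i in range(12):
    hit=r.move_linear(P+ex*.002*(i+1),vel=.02,stop_force=12); Q=S(f"{i}{hit}")
    if -sensors.get_state()["wrist_force"][0]>8: break
r.hold(.3); S("h")
E
```

```text
s 13.47 [ 0.5619 -0.1112  0.0898] [ 1.  -0.5  1.5] [-0.25 -0.14  0.04] [-1.     0.015]
0False 13.72 [ 0.5633 -0.111   0.0898] [-1.9 -0.9  3.8] [-0.15  0.55 -0.1 ] [-1.     0.015]
1False 13.97 [ 0.566  -0.1109  0.0898] [-1.7  0.4  3.4] [ 0.06  0.37 -0.06] [-1.     0.015]
2False 14.22 [ 0.5681 -0.1111  0.0898] [-1.8  1.4  2.3] [ 0.09  0.28 -0.04] [-1.     0.015]
3False 14.47 [ 0.5702 -0.1113  0.0898] [-1.9  1.4  3.9] [0.12 0.28 0.06] [-1.     0.015]
4False 14.72 [ 0.5714 -0.1113  0.0898] [-4.3  0.8  4.6] [0.09 0.77 0.03] [-1.     0.015]
5False 14.97 [ 0.5715 -0.1114  0.0899] [-8.1  0.9  7.6] [0.   1.81 0.16] [-1.     0.015]
h 15.27 [ 0.5715 -0.1113  0.0899] [-8.8 -0.4  7.7] [0.1  1.83 0.18] [-1.     0.015]
```

Run:
```python
from h import *
S("s"); B=np.array([.5619,-.1112,.0896])+ex*.012
for i in range(14):
    hit=r.move_linear(B-ey*.001*(i+1),vel=.02,stop_force=20); S(f"{i}{hit}")
    if sensors.get_state()["wrist_force"][1]>8: break
r.hold(.5); S("h")
for n,z in(("side",.08),("top",.08)):
    p=grab_frame(n); c=proj(p,[[.57,-.09,z]])[0].astype(int); cv2.imwrite(f"pics/{n}3.png",cv2.resize(p["frame"][c[1]-50:c[1]+50,c[0]-50:c[0]+50,::-1],None,fx=4,fy=4))
    for q in("heel","heel_seat"): print(q,[(np.round(d["point"],3),d["conf"]) for d in models.spot_point(p,q)[:5] if d["point"][2]>.03])
cv2.imwrite("pics/c3.png",np.hstack([cv2.imread("pics/side3.png"),cv2.imread("pics/top3.png")]))
```

```text
s 15.27 [ 0.5715 -0.1113  0.0899] [-8.8 -0.4  7.7] [0.1  1.83 0.18] [-1.     0.015]
0False 15.52 [ 0.5715 -0.1114  0.0899] [-9.   2.8  8.8] [0.44 1.9  0.16] [-1.     0.014]
1False 15.77 [ 0.5715 -0.1115  0.0899] [-9.3  5.   8.6] [0.81 1.89 0.14] [-1.     0.014]
2False 16.02 [ 0.5715 -0.1117  0.09  ] [-8.3  6.  10.2] [1.21 1.93 0.08] [-1.     0.014]
3False 16.27 [ 0.5716 -0.1119  0.0901] [-8.7  7.   9.4] [1.61 1.96 0.24] [-1.     0.013]
4False 16.52 [ 0.5716 -0.112   0.0901] [-8.   9.8 11. ] [1.95 1.85 0.11] [-1.     0.012]
h 17.02 [ 0.5716 -0.112   0.0901] [-8.9  8.3 11.2] [1.93 1.85 0.22] [-1.     0.012]
heel [(array([ 0.575, -0.111,  0.058]), 0.88), (array([ 0.599, -0.114,  0.063]), 0.73)]
heel_seat [(array([ 0.599, -0.113,  0.064]), 0.89), (array([ 0.569, -0.113,  0.058]), 0.66)]
heel []
heel_seat []
```

View pics/c3.png

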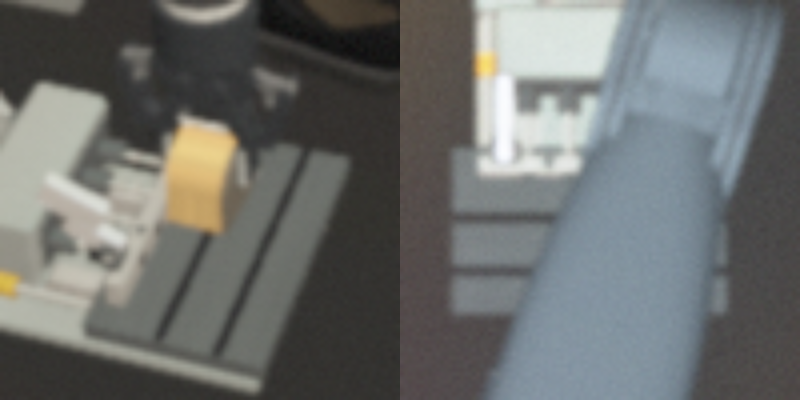

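Run:
```python
from h import *
B=np.array([.5619,-.1112,.0896])+ex*.012
def m(dy,dz):
    hit=r.move_linear(B-ey*dy+[0,0,dz],vel=.02,stop_force=25); S(f"{dy} {dz} {hit}")
m(.005,.001);m(.005,.002);m(.007,.002);m(.009,.002)
r.hold(.5); S("h"); print(np.round(Ro.from_rotvec(sensors.get_state()["tool_rot"]).as_matrix()[:,2],3), sensors.get_state()["width"])
```

```text
0.005 0.001 False 17.57 [ 0.5716 -0.1121  0.0902] [-7.3  8.2  7.8] [1.83 1.59 0.13] [-1.     0.012]
0.005 0.002 False 17.82 [ 0.5716 -0.1121  0.0902] [-6.2  9.   3.6] [1.65 1.27 0.24] [-1.     0.012]
0.007 0.002 False 18.07 [ 0.5715 -0.1122  0.0903] [-6.1 12.   6. ] [2.51 1.25 0.11] [-1.     0.011]
0.009 0.002 False 18.32 [ 0.5715 -0.1123  0.0904] [-6.4 16.4  6.8] [3.33 1.26 0.16] [-1.    0.01]
h 18.82 [ 0.5715 -0.1122  0.0903] [-6.2 16.3  6. ] [3.28 1.28 0.16] [-1.    0.01]
[-0.008  0.021 -1.   ] 0.5773574409458622
```

Fy reached 16 N with no further travel and only 6 N downward, so the stop contact is real and not friction. I'll ease the side push to reduce tilt, then hand in.

Run:
```python
from h import *
B=np.array([.5619,-.1112,.0896])+ex*.0135
r.move_linear(B-ey*.0055+[0,0,.0015],vel=.02,stop_force=25); r.hold(1.); S("end"); print(np.round(Ro.from_rotvec(sensors.get_state()["tool_rot"]).as_matrix()[:,2],3))
p=grab_frame("side"); cc=proj(p,[[.57,-.11,.08]])[0].astype(int); cv2.imwrite("pics/f.png",cv2.resize(p["frame"][cc[1]-30:cc[1]+30,cc[0]-40:cc[0]+40,::-1],None,fx=8,fy=8,interpolation=2))
```

```text
end 20.16 [ 0.5717 -0.1122  0.0903] [-9.8  9.1  8.2] [2.03 2.08 0.28] [-1.     0.012]
[-0.011  0.014 -1.   ]
```

View pics/f.png

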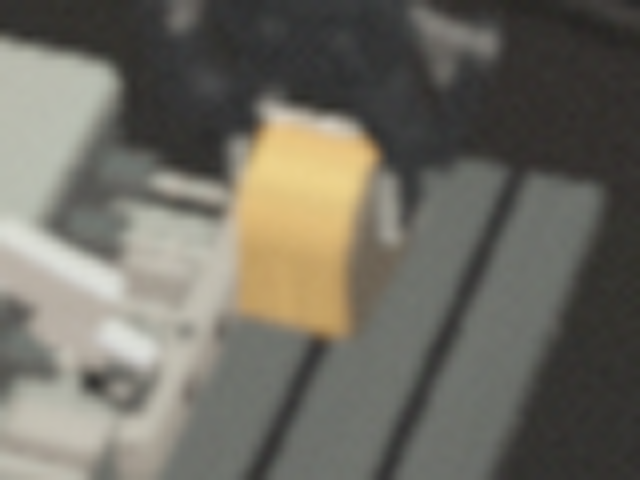

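The heel stands flat on the table. Its wooden face is on the fence at (238,300), its far side is at the stop, and the pads hold its arch faces.

```bash
python3 -c "
from bench import *
job_done()"
```

```text
the job is handed in; nothing more can be done
```

I put the wooden heel on the boring machine's table, pressed into the corner of the back fence and the lowered right-hand stop, and handed the job in with the gripper still holding it. I gripped it by its two arch faces, with the rear finger above the fence. It took about 20 s of the 64 s allowed.

**Last checks before handing in:**
- **Push:** the wrist read about 10 N from the fence, 9 N from the stop and 8 N from the table.
- **Stop contact:** the side push rose to 16 N with almost no movement, so it is a real contact and not table friction.
- **Position:** the tool was within 1 mm of where the measured fence and stop say the heel should be.
- **Angle:** the tool was tilted about 0.018 rad and out of square to the fence by about 0.005 rad, against a limit of 0.05 rad for each.
- **Picture:** the side view shows the heel flat on the table and against the fence. The top view was blocked by the arm.

**What disagreed:**
- **False stop:** the first push towards the fence stopped at once on a false force reading. I repeated it in small steps until it touched.
- **Heel angle:** the two cameras gave different angles for the heel on the bench (-0.07 and -0.25 rad). I used -0.18 rad and relied on the jaws to square it.

I touched nothing else on the bench as far as I could tell, but I did not re-measure the other things at the end.

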